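# Fill the two-pot hand sealer, close it and hold its handle down

### The job

The tray of the two-pot sealer stands drawn out with one yoghurt pot already in it: set the other yoghurt pot, which waits in front of the iron cup press, upright in the tray's free well, and then slide the tray fully home under the head. Then pull the black handle of the U-shaped yoke down as far as it goes, so that the pressing plate clamps both lids, and finish while holding it down there, for it springs up again when let go. Do not tip either pot over.

Things in the scene. Friction and masses are not known exactly. Their poses are not given: they have to be found in the camera images.
- sealer: white bench sealer on a steel bed, about 320 mm deep, 270 mm wide, fixed to the table; place and yaw vary. Origin on the table below the middle of the head; -x points out of its front (where the tray comes out), z up. Its top housing reaches from x = -40 to +115 mm, z = 198 to 243 mm, with two guide rods up to z = 281 mm at x = 0, y = -60 and +60 mm; the column starts at x = +60 mm.
- tray (a joint): travel of the tray in m: 0 drawn out (start), 0.14 fully home under the head (stop). It slides along the sealer's +x, slightly stiff (about 3 N), and stays where it is left.
- tray_grip (a point): middle of the tray's cross grip, a black round bar 20 mm thick and 90 mm long along the sealer's y, 57 mm above the table, 53 mm in front of the tray plate. Pushed along the sealer's +x it slides the tray home. Axes as the sealer's; moves with the tray.
- well_left (a point): centre of the floor of the well on the sealer's +y side: a round blind hole 58 mm wide and 16 mm deep in the aluminium tray plate (84 x 206 mm); the floor is 28 mm and the plate's top 44 mm above the table. Moves with the tray. The wells are 120 mm apart. One of the two, differing from start to start, holds pot_loaded; the other is free.
- well_right (a point): the same for the well on the sealer's -y side
- pot_loaded_centre (a point): centre of the yoghurt pot that already stands in one of the wells, 35 mm above its base; z along the pot's axis. Same shape as the other.
- pot_waiting_centre (a point): centre of the yoghurt pot that waits in front of the cup press on a cloth 5 mm thick, 35 mm above its base; z along the pot's axis. A tapered tub with a lid, 69 to 71 mm high, 49 mm across at the base, 59 mm at mid height, 69 mm (72 mm over the lid's rim) at the top, 0.09 to 0.18 kg; it fits a well loosely.
- yoke (a joint): angle of the yoke in rad: 0 sprung up (start), grows as its handle is pulled forward and down, stop at 1.222. A spring always pushes it back up; fully down it takes about 13 N at the handle. It drives the head down 0.034 m per rad.
- yoke_grip (a point): middle of the yoke's black round handle, 23 mm thick, 130 mm long along the sealer's y, 130 mm from the hinge axis. At the start it stands 341 mm above the table at x = -19 mm in the sealer's frame; fully down 216 mm above the table at x = -100 mm.
- yoke_axis (a point): middle of the yoke's hinge axis, along the sealer's y, at x = +30 mm in its frame, 220 mm above the table. At angle q the handle stands 130 mm * cos(1.187 - q) forward (sealer's -x) of here and 130 mm * sin(1.187 - q) above.
- platen: the pressing plate under the head, 72 x 206 x 10 mm, borne on springs. At the start its underside is 133 mm above the table, 35 mm over the lids of pots in the wells; it meets the lids at a yoke angle of about 1.03 rad and its springs give 6 mm up to the yoke's stop. Its origin is the sealer's and goes down with the head.
- cup_press: a bystander: the fixed iron cup press right of the sealer. Origin on the table below its middle, axes as the world's. It spans y = -200 to +200 mm; its tray with two filled baking cups (130 mm high) begins at x = -150 mm, and its raised head with two moulds hangs 212 to 412 mm above the table from x = -88 mm on: carry the pot round its front.

How it is judged:
By the outcome, as a careful person would: the job done as asked, in the order asked, and still so for the second after the job is handed in, while the arm keeps its last pose, push and grip.
It also fails if it takes over 69 s, if anything falls off the work surface, if the arm or the gripper's body presses on something with over 40 N, if the wrist force passes 120 N, or if a joint passes its speed limit or range.

### The arm

A 7-joint arm with a two-finger parallel gripper is mounted at the origin on a cart in front of the work surface, level with it; the furniture and walls round the work are solid. World frame = base frame: x ahead of the robot, y to its left, z up, the work surface at z = 0. Lengths are in m, angles in degrees, forces in N, time in s.
With the tool pointing down it reaches from about 0.35 to 0.9 m from the base axis. Payload 8.1 kg.
Tool frame: the origin (TCP) lies at the very end of the fingers, on their centre line; the grasp point (between the pads) lies 19 mm behind it; z points along the fingers, y is the line along which they close (so a half turn about z gives the same grasp; the last joint's range is limited). The gripper opens to 92 mm and grips with 3 to 60 N. Pads are 19 mm wide; open, the fingers measure 130 mm over their backs; the gripper's body (75 mm by 190 mm) begins 47 mm behind the grasp point.
Start: joints at [-70.222, 24.895, 1.432, 90.138, -0.665, 64.973, -4.303], TCP at [0.271, 0.563, 0.227] pointing down, gripper open.
Joint ranges: [-149.89, 149.89], [-25.12, 119.58], [-72.63, 75.52], [4.76, 147.25], [-75.54, 255.54], [6.69, 114.76], [-157.13, 157.13]. Speed limits (degrees/s): [127.2, 127.2, 172.46, 172.46, 180, 180, 180].

### API

Orientations are given as [roll, pitch, yaw] about the fixed x, y, z axes, in that order (R = Rz(yaw) Ry(pitch) Rx(roll)).
In Python, from bench import r, optics, job_done gives the robot as it stands.
- The arm moves only by the tool move_arm, never from a script. Its argument "rows" is a list of rows, each an object of numbers: "ax", "ay", "az": the turn, a rotation vector about the world's x, y, z in rad; "x", "y", "z": the shift along the world's x, y, z in mm; "hand": the closure, from 0 (fully open) to 1 (shut). A call has 1 to 10 rows; each row shifts and turns the commanded pose from where the row before left it; what a row does not reach is not made up. A row lasts 1/10 s, in which the tool goes at most 50 mm and 8.59 degrees, less where a joint would pass 70% of its speed; a pose out of reach is approached as far as the arm can. A call with a gripper value outside its range is refused whole. The fingers move at their own pace and stop on an object; the grip force is fixed at half the most. Time passes only in rows, so rows that do not move let the fingers close. It gives the time, the measured TCP pose, the force, the opening and the grip force at its end, in the units of the state.
- r.read_state(): the state, without advancing time (a new reading comes with each control period).
- optics.camera(name): name is "side" or "top"; returns (picture, depth): 384x512x3 uint8, red, green, blue; 384x512 float32, m along the optical axis (not along the pixel's ray), 0 where there is no reading.
- optics.camera_info(name): a dict with "fx", "fy", "cx", "cy" (pixels), "R" (3x3) and "t" (3): a world point X has camera coordinates R X + t. Camera axes: x right, y down, z forward; pixel columns grow to the right and rows downward; lengths in m; the calibration is good to about 2 mm. A picture is of the moment at which its call begins. camera_info takes no time and is no camera call.
- job_done(): hands the job in; it is judged then, once.
The state is a dict: "time_s": time; "joints": joint angles; "joint_vel": joint speeds; "joint_torque": joint torques, N m; "position": TCP position; "tcp_rot": TCP orientation; "ft_force": force on the tool from outside, world axes, zero at the start; "moment": the same for the moment, N m; "grip_width": finger opening in m; "gripper_force": force on a finger pad.
Only numpy, scipy, OpenCV 4.12 (cv2) and the standard library are available. Lean on these libraries where they do the work, as an engineer would, in place of code of your own. Each camera call takes 0.05 s, during which the arm holds its last target. There are 200 camera calls.

## Working session

There is one attempt and no reset: what is moved stays moved. The work goes in short steps, Python scripts to look and compute and a tool call to move; the robot and the scene stay as the last step left them, time stands still between calls to the robot, and variables do not carry over. Pictures are saved under pics/ and viewed, at most 10 in all, crops included, and the job is handed in when it is done.

Besides the shell and the picture viewer there is one more tool, called as name([rows], argument=value, ...), one row to a line, values as JSON. move_arm: Moves the arm, as the interface text tells. Its arguments: {"type":"object","properties":{"rows":{"type":"array"}},"required":["rows"]}

```bash
mkdir -p pics; cat > h.py <<'E'
import numpy as np, cv2
from bench import r, optics, job_done
def grab(n,f=None):
    p,d=optics.camera(n)
    if f: cv2.imwrite('pics/'+f,cv2.cvtColor(p,cv2.COLOR_RGB2BGR))
    return p,d,optics.camera_info(n)
def pts(d,i):
    v,u=np.mgrid[:d.shape[0],:d.shape[1]]
    c=np.stack([(u-i['cx'])/i['fx']*d,(v-i['cy'])/i['fy']*d,d],-1)
    return (c-i['t'])@np.array(i['R'])
def ray(i,u,v,z):
    R=np.array(i['R']);o=-R.T@i['t'];k=R.T@np.array([(u-i['cx'])/i['fx'],(v-i['cy'])/i['fy'],1])
    return o+k*(z-o[2])/k[2]
E
python3 - <<'E'
from h import *
for n in('side','top'):
    p,d,i=grab(n,n+'0.png'); np.savez(n+'0.npz',p=p,d=d); print(n,-np.array(i['R']).T@i['t'],i['R'],(d>0).mean())
print(r.read_state())
E
```

```text
side [ 0.09934139 -0.82772308  0.77172496] [[ 0.8938046  -0.44816954 -0.01604363]
 [-0.23214315 -0.43177193 -0.87159771]
 [ 0.38369635  0.78276246 -0.48995922]] 0.9847361246744791
top [0.38240593 0.04996155 1.30542335] [[-0.01817453 -0.99982089 -0.00527877]
 [-0.99194395  0.01869284 -0.12529075]
 [ 0.12536698  0.00295914 -0.99210602]] 0.9960174560546875
{'time_s': 0.1, 'joints': array([-70.22178479,  24.93070418,   1.42972124,  90.18105834,
        -0.66472032,  64.97467074,  -4.30321255]), 'joint_vel': array([ 0.01746507,  0.03383337,  0.07216574, -0.09318622,  0.00703318,
       -0.0863743 ,  0.0121376 ]), 'joint_torque': array([ 4.07083542e-03, -6.69126964e+01,  9.88688618e-01, -3.15144575e+01,
       -6.04115054e-02,  3.74963880e-02,  7.60179887e-05]), 'position': array([0.27045628, 0.5629636 , 0.22606136]), 'tcp_rot': array([-1.79922141e+02,  6.53730884e-03,  1.54340010e+02]), 'ft_force': array([-1.03639646, -0.75547676, -0.5500323 ]), 'moment': array([-0.02111421,  0.0363247 ,  0.05221849]), 'gripper_force': 0.0, 'grip_width': 0.09178911243182933}
```

View pics/side0.png

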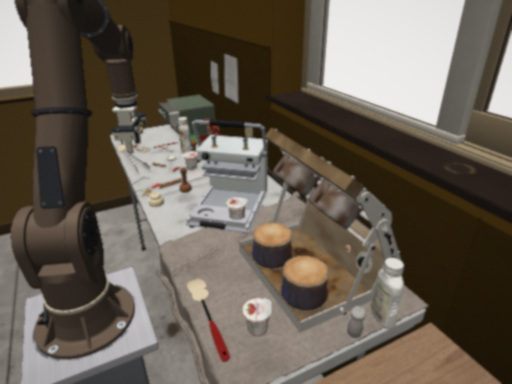

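View pics/top0.png

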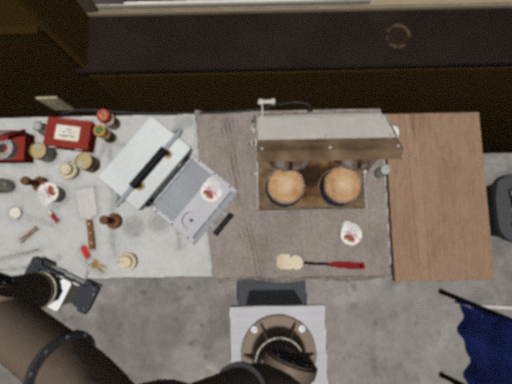

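Side view: the waiting pot is at (258,315), the loaded pot at (236,207), the bar at (208,225). Top view: the waiting pot is at (350,232), the loaded pot at (211,188), the free well at (190,218) (left one), the grip bar at (222,224) and the yoke handle at (152,168).

```bash
python3 - <<'E'
from h import *
T=np.load('top0.npz');S=np.load('side0.npz');it=optics.camera_info('top');js=optics.camera_info('side')
P=pts(T['d'],it);Q=pts(S['d'],js)
def reg(X,u0,u1,v0,v1,f):
    A=X[v0:v1,u0:u1].reshape(-1,3);return A[f(A)]
def circ(A):
    (x,y),rr=cv2.minEnclosingCircle((A[:,:2]*1000).astype(np.float32));return np.round([x,y,rr,np.median(A[:,2])*1000,len(A)],1)
for n,X,b in(('wait top',P,(330,372,212,254)),('wait side',Q,(235,280,290,340)),):
    A=reg(X,*b,lambda A:A[:,2]>.066);print(n,circ(A),A.max(0))
for n,X,b in(('load top',P,(195,230,170,205)),('load side',Q,(222,252,192,222))):
    A=reg(X,*b,lambda A:(A[:,2]>.088)&(A[:,2]<.115));print(n,circ(A),A.max(0))
# handle
for n,X,b in(('hand top',P,(125,180,140,195)),('hand side',Q,(190,270,115,145))):
    A=reg(X,*b,lambda A:(A[:,2]>.325)&(A[:,2]<.37));(c,s,a)=cv2.minAreaRect((A[:,:2]*1000).astype(np.float32));print(n,c,s,a,A[:,2].max(),len(A))
# grip by darkness, top
g=T['p'].max(2);m=np.zeros_like(g);m[208:240,208:238]=(g[208:240,208:238]<60)
A=P[m>0];print('grip',np.percentile(A[:,2],[5,50,95]));A=A[A[:,2]>.045];print(cv2.minAreaRect((A[:,:2]*1000).astype(np.float32)),len(A))
# tray plate
A=reg(P,145,240,150,245,lambda A:(A[:,2]>.038)&(A[:,2]<.05));print('plate',cv2.minAreaRect((A[:,:2]*1000).astype(np.float32)),len(A))
A=reg(P,175,207,203,235,lambda A:(A[:,2]>.02)&(A[:,2]<.036));print('wellfloor',circ(A))
A=reg(P,95,195,112,215,lambda A:(A[:,2]>.23)&(A[:,2]<.25));print('housing',cv2.minAreaRect((A[:,:2]*1000).astype(np.float32)),len(A))
for n,X in(('top',T),('side',S)):
    big=cv2.cvtColor(X['p'],cv2.COLOR_RGB2BGR)
    c=big[130:250,95:245] if n=='top' else big[110:240,170:280]
    globals()[n]=cv2.resize(c,(390,400),interpolation=cv2.INTER_CUBIC)
cv2.imwrite('pics/z0.png',np.hstack([top,side]))
E
```

```text
wait top [ 384.9 -113.4  163.4   75.2  399. ] [0.42678865 0.04996155 1.30542335]
wait side [ 248.1 -516.4  345.1   75.4  554. ] [ 0.4268131  -0.20501992  0.77172496]
load top [537.9 208.6  39.5  98.6 390. ] [0.57737268 0.23927821 0.1060248 ]
load side [534.4 208.1  40.   98.6 200. ] [0.5743578  0.24682938 0.10293081]
hand top (568.02880859375, 335.1634521484375) (23.19317626953125, 187.44895935058594) 49.55807113647461 0.3551764947050079 552
hand side (562.9874267578125, 333.88092041015625) (20.435260772705078, 264.98876953125) 50.03578186035156 0.35345158183215347 373
grip [0.06291512 0.06672159 0.07050925]
((425.4634704589844, 172.25184631347656), (11.92739486694336, 78.97440338134766), 48.973873138427734) 86
plate ((508.130126953125, 267.9885559082031), (227.25852966308594, 228.32135009765625), 49.881011962890625) 1192
wellfloor [447.3 293.6  70.8  26.6 381. ]
housing ((600.2933959960938, 378.534423828125), (165.03286743164062, 261.80743408203125), 52.734249114990234) 3743
```

View pics/z0.png

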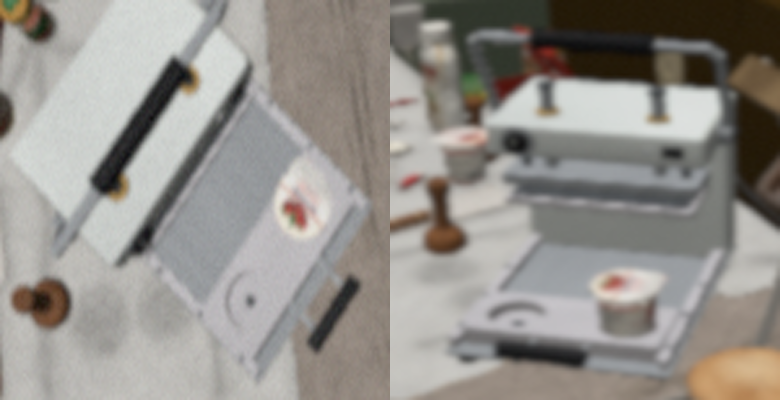

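The crops show the free well's rim centred at about top pixel (189,220), with the grip bar at (223,224). The sealer's yaw is near 50°, so the left well is the free one. Next I refine the pot and well positions.

```bash
python3 - <<'E'
from h import *
T=np.load('top0.npz');S=np.load('side0.npz');it=optics.camera_info('top');js=optics.camera_info('side')
P=pts(T['d'],it);Q=pts(S['d'],js)
def top(X,D,b,z0,z1):
    u0,u1,v0,v1=b;A=X[v0:v1,u0:u1].reshape(-1,3);d=D[v0:v1,u0:u1].ravel();A=A[(d>0)&(A[:,2]>z0)&(A[:,2]<z1)]
    lo,hi=np.percentile(A[:,:2],[1,99],0);(x,y),rr=cv2.minEnclosingCircle((A[:,:2]*1000).astype(np.float32));print(np.round([x,y,rr],1),np.round((lo+hi)*500,1),np.round((hi-lo)*1000),np.median(A[:,2]).round(4),len(A))
top(P,T['d'],(330,372,212,254),.066,.09);top(Q,S['d'],(235,280,290,340),.066,.09)
top(P,T['d'],(195,230,170,205),.09,.115);top(Q,S['d'],(222,252,192,222),.09,.115)
for b in((262,308,162,210),(320,364,160,210)):top(P,T['d'],b,.115,.15)
y=np.radians(50);ex=np.array([np.cos(y),np.sin(y)]);ey=np.array([-ex[1],ex[0]])
# free well: arc, centre dot
print('dot',ray(it,191.2,220,.028)*1000,'rim',ray(it,188.5,220,.044)*1000)
# depth: floor points strictly below plate inside well
v,u=np.mgrid[208:232,178:204];A=P[208:232,178:204]
np.set_printoptions(linewidth=200);print((A[::2,::2,2]*1000).astype(int))
B=A.reshape(-1,3);B=B[(B[:,2]<.034)&(np.hypot(*(B[:,:2]-[.447,.286]).T)<.04)];print(len(B),B.mean(0),cv2.minEnclosingCircle((B[:,:2]*1000).astype(np.float32)))
# handle black pixels both views -> axis line; rays on its z
for n,X,W,b,z in(('top',T,P,(125,180,140,195),.341),('side',S,Q,(205,250,115,135),.341),('topgrip',T,P,(208,238,208,240),.057),('sidegrip',S,Q,(195,230,218,232),.057)):
    u0,u1,v0,v1=b;m=X['p'][v0:v1,u0:u1].max(2)<55
    lab,L,st,c=cv2.connectedComponentsWithStats(m.astype(np.uint8));k=1+st[1:,4].argmax();vv,uu=np.where(L==k)
    r2=cv2.minAreaRect(np.stack([uu+u0,vv+v0],1).astype(np.float32));ii=it if 'top' in n else js
    q=cv2.boxPoints(r2);e=[ray(ii,*p,z)[:2]*1000 for p in q];q=ray(ii,*r2[0],z)*1000
    g=W[v0:v1,u0:u1][L==k];print(n,np.round(q,1),np.round(e,0).tolist(),'zmax',np.percentile(g[:,2],[50,95]))
    l=cv2.fitLine((g[:,:2]*1000).astype(np.float32),cv2.DIST_HUBER,0,.01,.01).ravel();print(' yaw',np.degrees(np.arctan2(l[1],l[0]))%180-90,l[2:])
E
```

```text
[ 390.  -240.2   39.5] [ 389.6 -243.7] [74. 66.] 0.0752 397
[ 388.4 -238.8   39.9] [ 387.7 -242.6] [71. 67.] 0.0754 542
[537.9 208.6  39.5] [537.9 206.5] [73. 65.] 0.0986 390
[534.4 208.1  40. ] [534.1 207.5] [70. 68.] 0.0988 193
[543.4 -33.1  58.3] [541.2 -32. ] [ 93. 102.] 0.1229 815
[ 543.3 -216.3   59. ] [ 542.9 -214.4] [103. 104.] 0.1222 868
dot [441.49524235 283.12756723  28.        ] rim [440.92148107 289.24550242  44.        ]
[[25 15 26 51 36 40 46 44 48 48 48 43 42]
 [21 22 47 45 44 40 41 45 41 42 46 43 48]
 [24 22 39 45 46 30 29 28 28 46 42 37 40]
 [16 47 48 41 27 30 27 30 29 28 47 44 44]
 [40 45 43 28 23 30 35 31 28 29 28 43 41]
 [44 46 36 29 28 24 28 28 28 27 28 48 40]
 [47 43 38 29 27 29 25 27 28 28 25 47 42]
 [45 43 43 28 26 28 30 25 27 30 28 45 47]
 [46 42 40 28 32 29 26 21 29 31 46 49 41]
 [39 45 40 43 28 28 31 22 31 44 43 38 19]
 [42 40 39 42 43 40 28 42 46 43 45 31 20]
 [37 35 42 43 40 42 42 43 41 46 40 23 20]]
218 [0.4428512  0.28546284 0.02822059] ((442.55023193359375, 284.7239074707031), 28.43174934387207)
top [563.8 336.6 341. ] [[523.0, 384.0], [619.0, 305.0], [605.0, 289.0], [509.0, 368.0]] zmax [0.3505792  0.35417449]
 yaw 49.611954 [562.5283  335.25635]
side [562.1 325.6 341. ] [[531.0, 464.0], [675.0, 383.0], [589.0, 205.0], [463.0, 275.0]] zmax [0.1665652  0.35185732]
 yaw -21.498314 [719.9143 687.4588]
topgrip [426.7 172.6  57. ] [[400.0, 201.0], [460.0, 152.0], [453.0, 144.0], [394.0, 193.0]] zmax [0.06698475 0.07058438]
 yaw 50.34442 [426.47525 171.6937 ]
sidegrip [427.2 171.6  57. ] [[390.0, 187.0], [400.0, 210.0], [464.0, 156.0], [453.0, 134.0]] zmax [0.06283499 0.06732049]
 yaw 49.271606 [424.99945 165.02284]
```

move_arm([
  {"x":15,"y":-40,"az":0.045},
  {"x":15,"y":-40,"az":0.045},
  {"x":15,"y":-40,"az":0.045},
  {"x":15,"y":-40,"az":0.045},
  {"x":15,"y":-40,"az":0.045},
  {"x":15,"y":-40,"az":0.045},
  {"x":15,"y":-40,"az":0.045},
  {"x":15,"y":-40,"az":0.045},
  {"x":15,"y":-40,"az":0.045},
  {"x":15,"y":-40,"az":0.045},
])

```text
validation failed for argument at $.ro...
```

move_arm([
  {"x":-3,"y":-40.5,"z":-8},
  {"x":-3,"y":-40.5,"z":-8},
  {"x":-3,"y":-40.5,"z":-8},
  {"x":-3,"y":-40.5,"z":-8},
  {"x":-3,"y":-40.5,"z":-8},
  {"x":-3,"y":-40.5,"z":-8},
  {"x":-3,"y":-40.5,"z":-8},
  {"x":-3,"y":-40.5,"z":-8},
  {"x":-3,"y":-40.5,"z":-8},
  {"x":-3,"y":-40.5,"z":-8},
])

```text
validation failed for argument at $.ro...
```

move_arm([
  {},
  {},
])

```text
validation failed for argument at $.ro...
```

move_arm([
  {"ax":0,"ay":0,"az":0.045,"x":15,"y":-40,"z":0,"hand":0},
])

```text
time_s: 0.2
position: [0.282, 0.5272, 0.2257]
tcp_rot: [180.0, -0.2, 157.3]
ft_force: [-0.0, 0.2, 0.4]
grip_width: 0.0919
gripper_force: 0.0
```

move_arm([
  {"ax":0,"ay":0,"az":0.045,"x":15,"y":-40,"z":0,"hand":0},
  {"ax":0,"ay":0,"az":0.045,"x":15,"y":-40,"z":0,"hand":0},
  {"ax":0,"ay":0,"az":0.045,"x":15,"y":-40,"z":0,"hand":0},
  {"ax":0,"ay":0,"az":0.045,"x":15,"y":-40,"z":0,"hand":0},
  {"ax":0,"ay":0,"az":0.045,"x":15,"y":-40,"z":0,"hand":0},
  {"ax":0,"ay":0,"az":0.045,"x":15,"y":-40,"z":0,"hand":0},
  {"ax":0,"ay":0,"az":0.045,"x":15,"y":-40,"z":0,"hand":0},
  {"ax":0,"ay":0,"az":0.045,"x":15,"y":-40,"z":0,"hand":0},
  {"ax":0,"ay":0,"az":0.045,"x":15,"y":-40,"z":0,"hand":0},
])

```text
time_s: 1.1
position: [0.4208, 0.1616, 0.2267]
tcp_rot: [180.0, -0.0, -179.8]
ft_force: [1.4, -0.1, -0.2]
grip_width: 0.0917
gripper_force: 0.0
```

move_arm([
  {"ax":0,"ay":0,"az":0,"x":-3,"y":-40,"z":-8,"hand":0},
  {"ax":0,"ay":0,"az":0,"x":-3,"y":-40,"z":-8,"hand":0},
  {"ax":0,"ay":0,"az":0,"x":-3,"y":-40,"z":-8,"hand":0},
  {"ax":0,"ay":0,"az":0,"x":-3,"y":-40,"z":-8,"hand":0},
  {"ax":0,"ay":0,"az":0,"x":-3,"y":-40,"z":-8,"hand":0},
  {"ax":0,"ay":0,"az":0,"x":-3,"y":-40,"z":-8,"hand":0},
  {"ax":0,"ay":0,"az":0,"x":-3,"y":-40,"z":-8,"hand":0},
  {"ax":0,"ay":0,"az":0,"x":-3,"y":-40,"z":-8,"hand":0},
  {"ax":0,"ay":0,"az":0,"x":-3,"y":-40,"z":-8,"hand":0},
  {"ax":0,"ay":0,"az":0,"x":0,"y":0,"z":0,"hand":0},
])

```text
time_s: 2.1
position: [0.3921, -0.2016, 0.1541]
tcp_rot: [-179.9, -0.1, 179.7]
ft_force: [0.5, -0.1, 0.7]
grip_width: 0.0919
gripper_force: 0.0
```

move_arm([
  {"ax":0,"ay":0,"az":0,"x":-2,"y":-20,"z":-10,"hand":0},
  {"ax":0,"ay":0,"az":0,"x":-2,"y":-20,"z":-10,"hand":0},
  {"ax":0,"ay":0,"az":0,"x":0,"y":0,"z":-10,"hand":0},
  {"ax":0,"ay":0,"az":0,"x":0,"y":0,"z":-16,"hand":0},
  {"ax":0,"ay":0,"az":0,"x":0,"y":0,"z":-16,"hand":0},
  {"ax":0,"ay":0,"az":0,"x":0,"y":0,"z":-16,"hand":0},
  {"ax":0,"ay":0,"az":0,"x":0,"y":0,"z":-16,"hand":0},
  {"ax":0,"ay":0,"az":0,"x":0,"y":0,"z":-16,"hand":0},
  {"ax":0,"ay":0,"az":0,"x":0,"y":0,"z":-8,"hand":0},
  {"ax":0,"ay":0,"az":0,"x":0,"y":0,"z":0,"hand":0},
])

```text
time_s: 3.1
position: [0.3891, -0.2356, 0.0359]
tcp_rot: [179.9, -0.1, -179.8]
ft_force: [-0.1, -0.3, -0.7]
grip_width: 0.0917
gripper_force: 0.0
```

```bash
python3 - <<'E'
from h import *
a=grab('side')[0][270:370,180:320];b=grab('top')[0][170:270,280:420]
cv2.imwrite('pics/p1.png',cv2.cvtColor(cv2.resize(np.vstack([a,b]),(420,600),interpolation=cv2.INTER_CUBIC),cv2.COLOR_RGB2BGR))
E
```

```text
(no output)
```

View pics/p1.png

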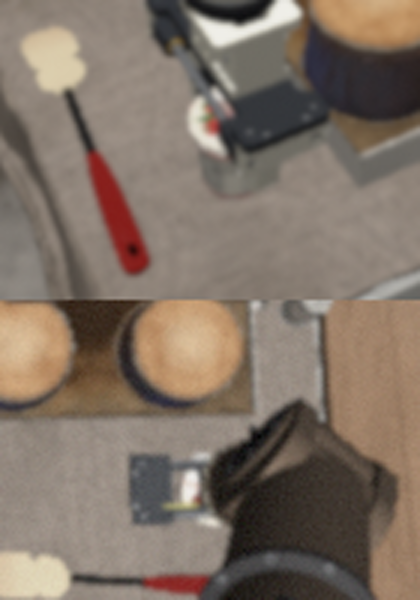

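The pot stands upright between the fingers. I move 6 mm toward -y to centre it, then close.

move_arm([
  {"ax":0,"ay":0,"az":0,"x":0,"y":-6,"z":0,"hand":0},
  {"ax":0,"ay":0,"az":0,"x":0,"y":0,"z":0,"hand":0.2},
  {"ax":0,"ay":0,"az":0,"x":0,"y":0,"z":0,"hand":0.3},
  {"ax":0,"ay":0,"az":0,"x":0,"y":0,"z":0,"hand":0.4},
  {"ax":0,"ay":0,"az":0,"x":0,"y":0,"z":0,"hand":0.5},
  {"ax":0,"ay":0,"az":0,"x":0,"y":0,"z":0,"hand":0.6},
  {"ax":0,"ay":0,"az":0,"x":0,"y":0,"z":0,"hand":0.8},
  {"ax":0,"ay":0,"az":0,"x":0,"y":0,"z":0,"hand":1},
  {"ax":0,"ay":0,"az":0,"x":0,"y":0,"z":0,"hand":1},
])

```text
time_s: 4.1
position: [0.3897, -0.2425, 0.0368]
tcp_rot: [180.0, 0.0, -179.9]
ft_force: [0.7, 2.1, 5.4]
grip_width: 0.0669
gripper_force: 29.8
```

move_arm([
  {"ax":0,"ay":0,"az":0,"x":0,"y":0,"z":0,"hand":1},
  {"ax":0,"ay":0,"az":0,"x":0,"y":0,"z":3,"hand":1},
  {"ax":0,"ay":0,"az":0,"x":0,"y":0,"z":7,"hand":1},
  {"ax":0,"ay":0,"az":0,"x":0,"y":0,"z":10,"hand":1},
  {"ax":0,"ay":0,"az":0,"x":0,"y":0,"z":10,"hand":1},
  {"ax":0,"ay":0,"az":0,"x":0,"y":0,"z":10,"hand":1},
  {"ax":0,"ay":0,"az":0,"x":0,"y":0,"z":0,"hand":1},
])

```text
time_s: 4.8
position: [0.3906, -0.2431, 0.0783]
tcp_rot: [-179.9, 0.1, -179.9]
ft_force: [0.4, 0.4, -1.7]
grip_width: 0.0669
gripper_force: 29.9
```

```bash
python3 - <<'E'
from h import *
a=grab('side')[0][250:350,190:330]
cv2.imwrite('pics/p2.png',cv2.cvtColor(cv2.resize(a,(560,400),interpolation=cv2.INTER_CUBIC),cv2.COLOR_RGB2BGR))
E
```

```text
(no output)
```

View pics/p2.png

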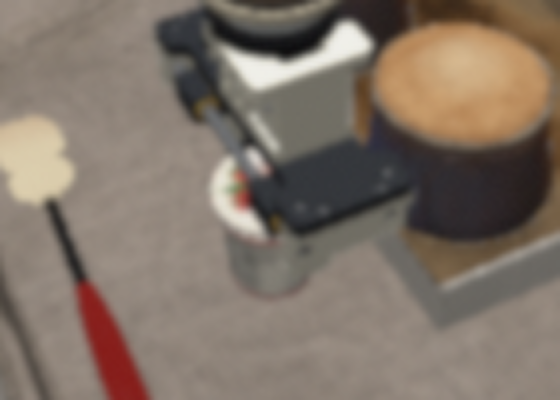

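The pot is held upright and clear of the cloth. I carry it round the cups' front to the free (left) well, with the tool's y axis along the sealer's y.

move_arm([
  {"ax":0,"ay":0,"az":0,"x":0,"y":10,"z":8,"hand":1},
  {"ax":0,"ay":0,"az":0,"x":0,"y":20,"z":8,"hand":1},
  {"ax":0,"ay":0,"az":0,"x":0,"y":30,"z":8,"hand":1},
  {"ax":0,"ay":0,"az":0,"x":0,"y":35,"z":8,"hand":1},
  {"ax":0,"ay":0,"az":0,"x":0,"y":35,"z":8,"hand":1},
  {"ax":0,"ay":0,"az":0.07,"x":0,"y":35,"z":8,"hand":1},
  {"ax":0,"ay":0,"az":0.07,"x":0,"y":35,"z":8,"hand":1},
  {"ax":0,"ay":0,"az":0.07,"x":0,"y":35,"z":8,"hand":1},
  {"ax":0,"ay":0,"az":0.07,"x":0,"y":35,"z":8,"hand":1},
  {"ax":0,"ay":0,"az":0.07,"x":0,"y":35,"z":8,"hand":1},
])

```text
time_s: 5.85
position: [0.3891, 0.0638, 0.1569]
tcp_rot: [180.0, -0.0, -159.7]
ft_force: [1.6, -0.2, -2.2]
grip_width: 0.0671
gripper_force: 29.9
```

move_arm([
  {"ax":0,"ay":0,"az":0.07,"x":5,"y":30,"z":0,"hand":1},
  {"ax":0,"ay":0,"az":0.07,"x":5,"y":30,"z":0,"hand":1},
  {"ax":0,"ay":0,"az":0.07,"x":5,"y":30,"z":0,"hand":1},
  {"ax":0,"ay":0,"az":0.07,"x":5,"y":30,"z":0,"hand":1},
  {"ax":0,"ay":0,"az":0.07,"x":5,"y":30,"z":0,"hand":1},
  {"ax":0,"ay":0,"az":0.07,"x":5,"y":25,"z":0,"hand":1},
  {"ax":0,"ay":0,"az":0.07,"x":5,"y":20,"z":0,"hand":1},
  {"ax":0,"ay":0,"az":0.03,"x":5,"y":15,"z":0,"hand":1},
  {"ax":0,"ay":0,"az":0,"x":5,"y":10,"z":0,"hand":1},
  {"ax":0,"ay":0,"az":0,"x":0,"y":0,"z":0,"hand":1},
])

```text
time_s: 6.85
position: [0.4351, 0.2832, 0.1565]
tcp_rot: [180.0, 0.0, -130.1]
ft_force: [0.4, -0.0, -1.4]
grip_width: 0.0669
gripper_force: 29.9
```

move_arm([
  {"ax":0,"ay":0,"az":0,"x":8,"y":3,"z":0,"hand":1},
  {"ax":0,"ay":0,"az":0,"x":0,"y":0,"z":-15,"hand":1},
  {"ax":0,"ay":0,"az":0,"x":0,"y":0,"z":-15,"hand":1},
  {"ax":0,"ay":0,"az":0,"x":0,"y":0,"z":-15,"hand":1},
  {"ax":0,"ay":0,"az":0,"x":0,"y":0,"z":-15,"hand":1},
  {"ax":0,"ay":0,"az":0,"x":0,"y":0,"z":-10,"hand":1},
  {"ax":0,"ay":0,"az":0,"x":0,"y":0,"z":0,"hand":1},
])

```text
time_s: 7.55
position: [0.4423, 0.2841, 0.0857]
tcp_rot: [180.0, -0.1, -130.1]
ft_force: [0.0, -0.1, -0.9]
grip_width: 0.0669
gripper_force: 29.9
```

```bash
python3 - <<'E'
from h import *
a=grab('side')[0][150:250,150:290];b=grab('top')[0][150:250,130:270]
cv2.imwrite('pics/p3.png',cv2.cvtColor(cv2.resize(np.vstack([a,b]),(420,600),interpolation=cv2.INTER_CUBIC),cv2.COLOR_RGB2BGR))
E
```

```text
(no output)
```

View pics/p3.png

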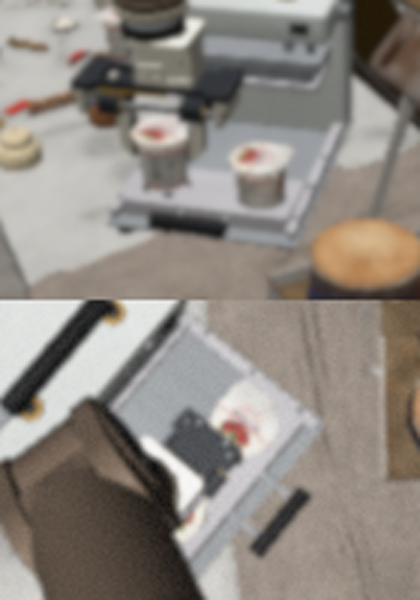

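The pot hangs upright over the left well, in line with the loaded pot. I lower it.

move_arm([
  {"ax":0,"ay":0,"az":0,"x":1,"y":1,"z":0,"hand":1},
  {"ax":0,"ay":0,"az":0,"x":0,"y":0,"z":-6,"hand":1},
  {"ax":0,"ay":0,"az":0,"x":0,"y":0,"z":-6,"hand":1},
  {"ax":0,"ay":0,"az":0,"x":0,"y":0,"z":-4,"hand":1},
  {"ax":0,"ay":0,"az":0,"x":0,"y":0,"z":-3,"hand":1},
  {"ax":0,"ay":0,"az":0,"x":0,"y":0,"z":-3,"hand":1},
  {"ax":0,"ay":0,"az":0,"x":0,"y":0,"z":0,"hand":1},
])

```text
time_s: 8.35
position: [0.4434, 0.2862, 0.0643]
tcp_rot: [180.0, -0.0, -130.0]
ft_force: [-0.4, 1.0, -1.5]
grip_width: 0.0671
gripper_force: 29.9
```

move_arm([
  {"ax":0,"ay":0,"az":0,"x":0,"y":0,"z":-2,"hand":1},
  {"ax":0,"ay":0,"az":0,"x":0,"y":0,"z":-1,"hand":1},
  {"ax":0,"ay":0,"az":0,"x":0,"y":0,"z":-1,"hand":1},
  {"ax":0,"ay":0,"az":0,"x":0,"y":0,"z":0,"hand":1},
])

```text
time_s: 8.75
position: [0.4436, 0.2864, 0.0607]
tcp_rot: [180.0, 0.0, -130.0]
ft_force: [0.4, 0.0, -1.8]
grip_width: 0.0671
gripper_force: 29.9
```

move_arm([
  {"ax":0,"ay":0,"az":0,"x":0,"y":0,"z":-1,"hand":1},
  {"ax":0,"ay":0,"az":0,"x":0,"y":0,"z":-1,"hand":1},
  {"ax":0,"ay":0,"az":0,"x":0,"y":0,"z":0,"hand":1},
])

```text
time_s: 9.05
position: [0.4445, 0.2875, 0.0602]
tcp_rot: [-180.0, 0.2, -130.0]
ft_force: [-2.1, 0.5, 14.6]
grip_width: 0.0671
gripper_force: 29.8
```

Contact came at the expected height, so the base is on the well floor. I ease off, open and rise.

move_arm([
  {"ax":0,"ay":0,"az":0,"x":0,"y":0,"z":1,"hand":1},
  {"ax":0,"ay":0,"az":0,"x":0,"y":0,"z":0,"hand":0.25},
  {"ax":0,"ay":0,"az":0,"x":0,"y":0,"z":0,"hand":0.1},
  {"ax":0,"ay":0,"az":0,"x":0,"y":0,"z":0,"hand":0},
  {"ax":0,"ay":0,"az":0,"x":0,"y":0,"z":0,"hand":0},
  {"ax":0,"ay":0,"az":0,"x":0,"y":0,"z":0,"hand":0},
  {"ax":0,"ay":0,"az":0,"x":0,"y":0,"z":0,"hand":0},
])

```text
time_s: 9.75
position: [0.4436, 0.2862, 0.0596]
tcp_rot: [180.0, -0.0, -130.0]
ft_force: [-0.3, 0.1, 1.1]
grip_width: 0.0918
gripper_force: 0.0
```

move_arm([
  {"ax":0,"ay":0,"az":0,"x":0,"y":0,"z":8,"hand":0},
  {"ax":0,"ay":0,"az":0,"x":0,"y":0,"z":12,"hand":0},
  {"ax":0,"ay":0,"az":0,"x":0,"y":0,"z":16,"hand":0},
  {"ax":0,"ay":0,"az":0,"x":0,"y":0,"z":16,"hand":0},
  {"ax":0,"ay":0,"az":0,"x":0,"y":0,"z":16,"hand":0},
  {"ax":0,"ay":0,"az":0,"x":-20,"y":-20,"z":16,"hand":0.5},
  {"ax":0,"ay":0,"az":0,"x":-20,"y":-30,"z":0,"hand":1},
  {"ax":0,"ay":0,"az":0,"x":-20,"y":-40,"z":0,"hand":1},
  {"ax":0,"ay":0,"az":0,"x":0,"y":-40,"z":0,"hand":1},
  {"ax":0,"ay":0,"az":0,"x":0,"y":0,"z":0,"hand":1},
])

```text
time_s: 10.75
position: [0.3829, 0.1516, 0.1447]
tcp_rot: [-180.0, -0.1, -130.3]
ft_force: [0.8, 0.4, -0.3]
grip_width: 0.0565
gripper_force: 0.0
```

```bash
python3 - <<'E'
from h import *
p,d,i=grab('side','s4.png');q,e,j=grab('top')
for X,D,bs in((pts(d,i),d,((190,222,190,222),(222,252,192,222))),(pts(e,j),e,((173,206,200,236),(195,230,170,205)))):
  for u0,u1,v0,v1 in bs:
    A=X[v0:v1,u0:u1].reshape(-1,3);A=A[(D[v0:v1,u0:u1].ravel()>0)&(A[:,2]>.088)&(A[:,2]<.115)]
    if len(A): 
      n=np.linalg.svd(A-A.mean(0),full_matrices=False)[2][2];lo,hi=np.percentile(A,[1,99],0);print(((lo+hi)*500).round(1),np.median(A[:,2]),'tilt',np.degrees(np.arccos(abs(n[2]))).round(1),len(A))
a=p[150:250,150:290];b=q[150:250,130:270]
cv2.imwrite('pics/p4.png',cv2.cvtColor(cv2.resize(np.vstack([a,b]),(420,600),interpolation=cv2.INTER_CUBIC),cv2.COLOR_RGB2BGR))
E
```

```text
[426.9 284.5  95.3] 0.09896307390062924 tilt 4.1 106
[536.7 208.   95.4] 0.09861369288544786 tilt 2.9 201
[449.9 286.5  98.8] 0.09836808207085536 tilt 1.3 297
[539.1 207.   98.5] 0.09843926235611858 tilt 0.8 392
```

View pics/p4.png

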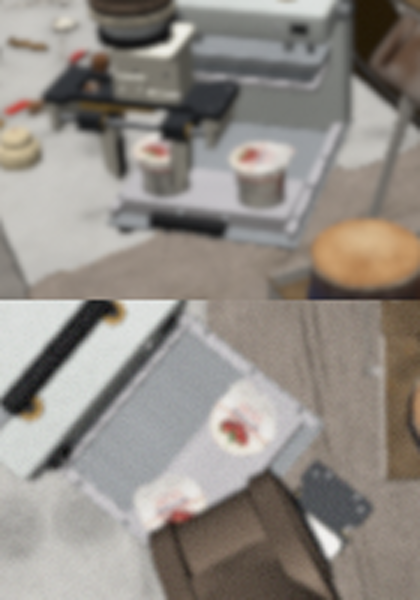

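Both pots are upright in their wells with lids at 98–99 mm. Next I close the fingers and go down in front of the grip bar.

move_arm([
  {"ax":0,"ay":0,"az":0,"x":8,"y":-7,"z":0,"hand":1},
  {"ax":0,"ay":0,"az":0,"x":8,"y":-7,"z":0,"hand":1},
  {"ax":0,"ay":0,"az":0,"x":0,"y":0,"z":-15,"hand":1},
  {"ax":0,"ay":0,"az":0,"x":0,"y":0,"z":-15,"hand":1},
  {"ax":0,"ay":0,"az":0,"x":0,"y":0,"z":-15,"hand":1},
  {"ax":0,"ay":0,"az":0,"x":0,"y":0,"z":-15,"hand":1},
  {"ax":0,"ay":0,"az":0,"x":0,"y":0,"z":-15,"hand":1},
  {"ax":0,"ay":0,"az":0,"x":0,"y":0,"z":-15,"hand":1},
  {"ax":0,"ay":0,"az":0,"x":0,"y":0,"z":-3,"hand":1},
  {"ax":0,"ay":0,"az":0,"x":0,"y":0,"z":0,"hand":1},
])

```text
time_s: 11.85
position: [0.3999, 0.1423, 0.0503]
tcp_rot: [180.0, -0.1, -130.0]
ft_force: [0.0, 0.3, 0.5]
grip_width: 0.0004
gripper_force: 0.0
```

move_arm([
  {"ax":0,"ay":0,"az":0,"x":3.2,"y":3.8,"z":0,"hand":1},
  {"ax":0,"ay":0,"az":0,"x":3.2,"y":3.8,"z":0,"hand":1},
  {"ax":0,"ay":0,"az":0,"x":2.6,"y":3.1,"z":0,"hand":1},
  {"ax":0,"ay":0,"az":0,"x":2.6,"y":3.1,"z":0,"hand":1},
  {"ax":0,"ay":0,"az":0,"x":2.6,"y":3.1,"z":0,"hand":1},
  {"ax":0,"ay":0,"az":0,"x":2.6,"y":3.1,"z":0,"hand":1},
  {"ax":0,"ay":0,"az":0,"x":2.6,"y":3.1,"z":0,"hand":1},
  {"ax":0,"ay":0,"az":0,"x":2.6,"y":3.1,"z":0,"hand":1},
  {"ax":0,"ay":0,"az":0,"x":2.6,"y":3.1,"z":0,"hand":1},
])

```text
time_s: 12.75
position: [0.4243, 0.1718, 0.0507]
tcp_rot: [180.0, -0.0, -130.0]
ft_force: [-2.0, -1.8, 1.1]
grip_width: 0.0003
gripper_force: 1.4
```

move_arm([
  {"ax":0,"ay":0,"az":0,"x":3.9,"y":4.6,"z":0,"hand":1},
  {"ax":0,"ay":0,"az":0,"x":3.9,"y":4.6,"z":0,"hand":1},
  {"ax":0,"ay":0,"az":0,"x":3.9,"y":4.6,"z":0,"hand":1},
  {"ax":0,"ay":0,"az":0,"x":3.9,"y":4.6,"z":0,"hand":1},
  {"ax":0,"ay":0,"az":0,"x":3.9,"y":4.6,"z":0,"hand":1},
  {"ax":0,"ay":0,"az":0,"x":3.9,"y":4.6,"z":0,"hand":1},
  {"ax":0,"ay":0,"az":0,"x":3.9,"y":4.6,"z":0,"hand":1},
  {"ax":0,"ay":0,"az":0,"x":3.9,"y":4.6,"z":0,"hand":1},
  {"ax":0,"ay":0,"az":0,"x":3.9,"y":4.6,"z":0,"hand":1},
  {"ax":0,"ay":0,"az":0,"x":3.9,"y":4.6,"z":0,"hand":1},
])

```text
time_s: 13.75
position: [0.4635, 0.2181, 0.0507]
tcp_rot: [180.0, -0.0, -130.0]
ft_force: [-1.6, -2.7, -0.0]
grip_width: 0.0003
gripper_force: 1.4
```

move_arm([
  {"ax":0,"ay":0,"az":0,"x":3.9,"y":4.6,"z":0,"hand":1},
  {"ax":0,"ay":0,"az":0,"x":3.9,"y":4.6,"z":0,"hand":1},
  {"ax":0,"ay":0,"az":0,"x":3.9,"y":4.6,"z":0,"hand":1},
  {"ax":0,"ay":0,"az":0,"x":3.9,"y":4.6,"z":0,"hand":1},
  {"ax":0,"ay":0,"az":0,"x":3.9,"y":4.6,"z":0,"hand":1},
  {"ax":0,"ay":0,"az":0,"x":3.2,"y":3.8,"z":0,"hand":1},
  {"ax":0,"ay":0,"az":0,"x":2.6,"y":3.1,"z":0,"hand":1},
  {"ax":0,"ay":0,"az":0,"x":1.9,"y":2.3,"z":0,"hand":1},
  {"ax":0,"ay":0,"az":0,"x":1.3,"y":1.5,"z":0,"hand":1},
  {"ax":0,"ay":0,"az":0,"x":0,"y":0,"z":0,"hand":1},
])

```text
time_s: 14.75
position: [0.4921, 0.2518, 0.0508]
tcp_rot: [-180.0, 0.0, -130.0]
ft_force: [-1.4, 0.3, -0.6]
grip_width: 0.0003
gripper_force: 0.3
```

move_arm([
  {"ax":0,"ay":0,"az":0,"x":1.3,"y":1.5,"z":0,"hand":1},
  {"ax":0,"ay":0,"az":0,"x":1.3,"y":1.5,"z":0,"hand":1},
  {"ax":0,"ay":0,"az":0,"x":1.3,"y":1.5,"z":0,"hand":1},
])

```text
time_s: 15.05
position: [0.4956, 0.2559, 0.0508]
tcp_rot: [180.0, -0.0, -130.0]
ft_force: [-3.0, -0.6, 0.9]
grip_width: 0.0008
gripper_force: 1.3
```

move_arm([
  {"ax":0,"ay":0,"az":0,"x":1.3,"y":1.5,"z":0,"hand":1},
  {"ax":0,"ay":0,"az":0,"x":1.3,"y":1.5,"z":0,"hand":1},
  {"ax":0,"ay":0,"az":0,"x":1.3,"y":1.5,"z":0,"hand":1},
  {"ax":0,"ay":0,"az":0,"x":1.3,"y":1.5,"z":0,"hand":1},
])

```text
time_s: 15.45
position: [0.5009, 0.2621, 0.0508]
tcp_rot: [180.0, 0.0, -130.0]
ft_force: [-1.9, -0.5, 1.6]
grip_width: 0.0004
gripper_force: 1.3
```

move_arm([
  {"ax":0,"ay":0,"az":0,"x":1.3,"y":1.5,"z":0,"hand":1},
  {"ax":0,"ay":0,"az":0,"x":1.3,"y":1.5,"z":0,"hand":1},
])

```text
time_s: 15.65
position: [0.5033, 0.265, 0.0507]
tcp_rot: [180.0, -0.0, -130.0]
ft_force: [-8.3, -6.0, 4.7]
grip_width: 0.0001
gripper_force: 5.0
```

move_arm([
  {"ax":0,"ay":0,"az":0,"x":0.7,"y":0.8,"z":0,"hand":1},
  {"ax":0,"ay":0,"az":0,"x":0,"y":0,"z":0,"hand":1},
])

```text
time_s: 15.85
position: [0.5033, 0.2648, 0.0505]
tcp_rot: [180.0, -0.1, -130.0]
ft_force: [-5.8, -4.4, 3.6]
grip_width: 0.0004
gripper_force: 3.2
```

The tray is on its stop: force rises and there is no further motion. I back off, rise and turn so the fingers straddle the yoke handle.

move_arm([
  {"ax":0,"ay":0,"az":0,"x":-7,"y":-8,"z":0,"hand":1},
  {"ax":0,"ay":0,"az":0,"x":-16,"y":-19,"z":0,"hand":0.5},
  {"ax":0,"ay":0,"az":0,"x":-16,"y":-19,"z":10,"hand":0},
  {"ax":0,"ay":0,"az":-0.14,"x":0,"y":0,"z":30,"hand":0},
  {"ax":0,"ay":0,"az":-0.14,"x":0,"y":0,"z":35,"hand":0},
  {"ax":0,"ay":0,"az":-0.14,"x":0,"y":0,"z":35,"hand":0},
  {"ax":0,"ay":0,"az":-0.14,"x":0,"y":0,"z":35,"hand":0},
  {"ax":0,"ay":0,"az":-0.14,"x":0,"y":0,"z":35,"hand":0},
  {"ax":0,"ay":0,"az":-0.14,"x":0,"y":0,"z":35,"hand":0},
  {"ax":0,"ay":0,"az":-0.14,"x":0,"y":0,"z":35,"hand":0},
])

```text
time_s: 16.85
position: [0.4654, 0.2194, 0.3025]
tcp_rot: [179.9, 0.1, 173.5]
ft_force: [1.7, 1.0, -1.0]
grip_width: 0.068
gripper_force: 0.0
```

move_arm([
  {"ax":0,"ay":0,"az":-0.14,"x":0,"y":0,"z":35,"hand":0},
  {"ax":0,"ay":0,"az":-0.14,"x":0,"y":0,"z":35,"hand":0},
  {"ax":0,"ay":0,"az":-0.14,"x":0,"y":0,"z":35,"hand":0},
  {"ax":0,"ay":0,"az":-0.14,"x":0,"y":0,"z":0,"hand":0},
  {"ax":0,"ay":0,"az":-0.03,"x":0,"y":0,"z":0,"hand":0},
  {"ax":0,"ay":0,"az":0,"x":0,"y":0,"z":0,"hand":0},
])

```text
time_s: 17.45
position: [0.465, 0.2195, 0.4052]
tcp_rot: [-180.0, -0.0, 140.1]
ft_force: [0.4, -0.2, 0.2]
grip_width: 0.0918
gripper_force: 0.0
```

```bash
python3 - <<'E'
from h import *
p,d,i=grab('side','s5.png');X=pts(d,i);q,e,j=grab('top')
a=p[90:240,150:290];b=q[90:240,95:235]
cv2.imwrite('pics/p5.png',cv2.cvtColor(cv2.resize(np.hstack([a,b]),(790,423),interpolation=cv2.INTER_CUBIC),cv2.COLOR_RGB2BGR))
E
```

```text
(no output)
```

View pics/p5.png

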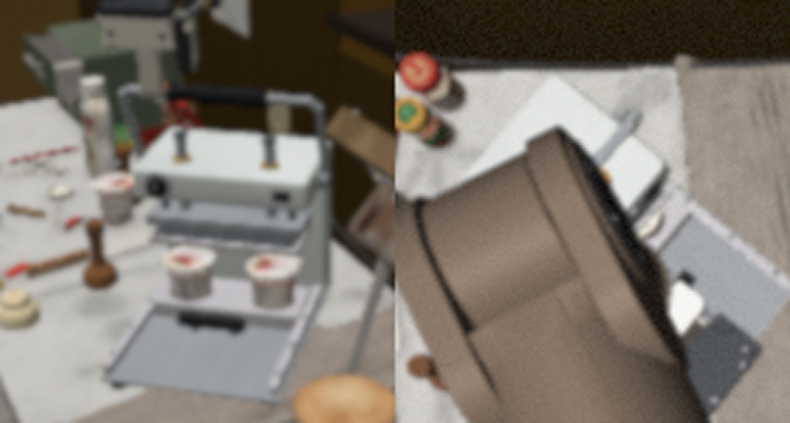

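The tray is in with both pots upright under the platen. I check the tray travel from the lid positions while moving over the handle.

move_arm([
  {"ax":0,"ay":0,"az":0,"x":17,"y":20,"z":0,"hand":0},
  {"ax":0,"ay":0,"az":0,"x":17,"y":20,"z":0,"hand":0},
  {"ax":0,"ay":0,"az":0,"x":17,"y":20,"z":0,"hand":0},
  {"ax":0,"ay":0,"az":0,"x":17,"y":20,"z":0,"hand":0},
  {"ax":0,"ay":0,"az":0,"x":17,"y":20,"z":0,"hand":0},
  {"ax":0,"ay":0,"az":0,"x":15,"y":18.5,"z":0,"hand":0},
  {"ax":0,"ay":0,"az":0,"x":0,"y":0,"z":0,"hand":0},
])

```text
time_s: 18.25
position: [0.5656, 0.3406, 0.403]
tcp_rot: [-179.8, -0.0, 140.3]
ft_force: [0.1, -0.1, -0.2]
grip_width: 0.0919
gripper_force: 0.0
```

```bash
python3 - <<'E'
from h import *
p,d,i=grab('side');X=pts(d,i)
g=p.max(2);m=np.zeros(g.shape,bool);m[195:212,208:245]=g[195:212,208:245]<60
v,u=np.where(m);(c,s,a)=cv2.minAreaRect(np.stack([u,v],1).astype(np.float32));print(c,s,ray(i,*c,.057)*1000,'want ~517,279',np.median(X[m],0))
for u0,u1,v0,v1 in((205,230,172,190),(235,260,174,194)):
    A=X[v0:v1,u0:u1].reshape(-1,3);A=A[(A[:,2]>.094)&(A[:,2]<.105)];lo,hi=np.percentile(A,[1,99],0);print(((lo+hi)*500).round(1),len(A))
# handle axis check
m=np.zeros(g.shape,bool);m[115:135,200:250]=(g[115:135,200:250]<60);m&=(X[...,2]>.32)&(X[...,2]<.37);print(X[m].mean(0),m.sum())
E
```

```text
(224.49996948242188, 203.49998474121094) (21.321626663208008, 3.988218307495117) [516.85551536 280.76430281  57.        ] want ~517,279 [0.51396294 0.27321018 0.06242982]
[530.6 390.4  98.5] 126
[639.8 313.8  98.9] 142
[0.5638944  0.33010986 0.34435156] 225
```

Tray travel comes out at 140 mm. I descend onto the handle and grip it.

move_arm([
  {"ax":0,"ay":0,"az":0,"x":0,"y":-2,"z":-15,"hand":0},
  {"ax":0,"ay":0,"az":0,"x":0,"y":0,"z":-15,"hand":0},
  {"ax":0,"ay":0,"az":0,"x":0,"y":0,"z":-15,"hand":0},
  {"ax":0,"ay":0,"az":0,"x":0,"y":0,"z":-15,"hand":0},
  {"ax":0,"ay":0,"az":0,"x":0,"y":0,"z":-15,"hand":0},
  {"ax":0,"ay":0,"az":0,"x":0,"y":0,"z":-6,"hand":0.3},
  {"ax":0,"ay":0,"az":0,"x":0,"y":0,"z":0,"hand":0.5},
  {"ax":0,"ay":0,"az":0,"x":0,"y":0,"z":0,"hand":0.6},
])

```text
time_s: 19.1
position: [0.5652, 0.3359, 0.3255]
tcp_rot: [180.0, 0.0, 140.0]
ft_force: [-0.6, -0.4, 0.2]
grip_width: 0.0723
gripper_force: 0.0
```

move_arm([
  {"ax":0,"ay":0,"az":0,"x":0,"y":0,"z":0,"hand":0.7},
  {"ax":0,"ay":0,"az":0,"x":0,"y":0,"z":0,"hand":0.8},
  {"ax":0,"ay":0,"az":0,"x":0,"y":0,"z":0,"hand":1},
  {"ax":0,"ay":0,"az":0,"x":0,"y":0,"z":0,"hand":1},
  {"ax":0,"ay":0,"az":0,"x":0,"y":0,"z":0,"hand":1},
])

```text
time_s: 19.6
position: [0.5652, 0.3362, 0.3248]
tcp_rot: [180.0, 0.0, 140.0]
ft_force: [0.5, -0.3, -0.1]
grip_width: 0.0324
gripper_force: 0.0
```

move_arm([
  {"ax":0,"ay":0,"az":0,"x":0,"y":0,"z":0,"hand":1},
  {"ax":0,"ay":0,"az":0,"x":0,"y":0,"z":0,"hand":1},
  {"ax":0,"ay":0,"az":0,"x":0,"y":0,"z":0,"hand":1},
])

```text
time_s: 19.9
position: [0.5653, 0.3365, 0.3247]
tcp_rot: [180.0, 0.0, 140.0]
ft_force: [2.4, 2.5, -2.1]
grip_width: 0.022
gripper_force: 30.0
```

move_arm([
  {"ax":0,"ay":0,"az":0,"x":-3.8,"y":-4.5,"z":-2.7,"hand":1},
  {"ax":0,"ay":0,"az":0,"x":-3.8,"y":-4.5,"z":-2.7,"hand":1},
  {"ax":0,"ay":0,"az":0,"x":-3.6,"y":-4.3,"z":-3.3,"hand":1},
  {"ax":0,"ay":0,"az":0,"x":-3.6,"y":-4.3,"z":-3.3,"hand":1},
  {"ax":0,"ay":0,"az":0,"x":-3.4,"y":-4.0,"z":-3.8,"hand":1},
  {"ax":0,"ay":0,"az":0,"x":-3.4,"y":-4.0,"z":-3.8,"hand":1},
  {"ax":0,"ay":0,"az":0,"x":-3.1,"y":-3.7,"z":-4.4,"hand":1},
  {"ax":0,"ay":0,"az":0,"x":-3.1,"y":-3.7,"z":-4.4,"hand":1},
])

```text
time_s: 20.7
position: [0.538, 0.3049, 0.2976]
tcp_rot: [179.7, 0.0, 140.1]
ft_force: [3.1, 5.6, 4.7]
grip_width: 0.022
gripper_force: 30.0
```

move_arm([
  {"ax":0,"ay":0,"az":0,"x":-2.8,"y":-3.3,"z":-4.8,"hand":1},
  {"ax":0,"ay":0,"az":0,"x":-2.8,"y":-3.3,"z":-4.8,"hand":1},
  {"ax":0,"ay":0,"az":0,"x":-2.5,"y":-2.9,"z":-5.2,"hand":1},
  {"ax":0,"ay":0,"az":0,"x":-2.5,"y":-2.9,"z":-5.2,"hand":1},
  {"ax":0,"ay":0,"az":0,"x":-2.1,"y":-2.5,"z":-5.6,"hand":1},
  {"ax":0,"ay":0,"az":0,"x":-2.1,"y":-2.5,"z":-5.6,"hand":1},
  {"ax":0,"ay":0,"az":0,"x":-1.8,"y":-2.1,"z":-5.9,"hand":1},
  {"ax":0,"ay":0,"az":0,"x":-1.8,"y":-2.1,"z":-5.9,"hand":1},
])

```text
time_s: 21.5
position: [0.5201, 0.284, 0.2549]
tcp_rot: [179.6, 0.0, 140.1]
ft_force: [3.0, 6.3, 5.0]
grip_width: 0.0223
gripper_force: 30.0
```

move_arm([
  {"ax":0,"ay":0,"az":0,"x":-1.4,"y":-1.6,"z":-6.1,"hand":1},
  {"ax":0,"ay":0,"az":0,"x":-1.4,"y":-1.6,"z":-6.1,"hand":1},
  {"ax":0,"ay":0,"az":0,"x":-1.0,"y":-1.1,"z":-6.3,"hand":1},
  {"ax":0,"ay":0,"az":0,"x":-0.5,"y":-0.6,"z":-3.2,"hand":1},
  {"ax":0,"ay":0,"az":0,"x":-0.5,"y":-0.6,"z":-3.2,"hand":1},
  {"ax":0,"ay":0,"az":0,"x":-0.3,"y":-0.4,"z":-3.2,"hand":1},
  {"ax":0,"ay":0,"az":0,"x":-0.3,"y":-0.4,"z":-3.2,"hand":1},
])

```text
time_s: 22.2
position: [0.5149, 0.2779, 0.2239]
tcp_rot: [179.6, 0.0, 140.1]
ft_force: [2.3, 6.5, 7.3]
grip_width: 0.0223
gripper_force: 30.0
```

move_arm([
  {"ax":0,"ay":0,"az":0,"x":-0.3,"y":-0.3,"z":-3.2,"hand":1},
  {"ax":0,"ay":0,"az":0,"x":-0.2,"y":-0.3,"z":-3.2,"hand":1},
  {"ax":0,"ay":0,"az":0,"x":-0.1,"y":-0.1,"z":-3.2,"hand":1},
  {"ax":0,"ay":0,"az":0,"x":-0.1,"y":-0.1,"z":-3.2,"hand":1},
  {"ax":0,"ay":0,"az":0,"x":0,"y":0,"z":-3,"hand":1},
  {"ax":0,"ay":0,"az":0,"x":0,"y":0,"z":-3,"hand":1},
  {"ax":0,"ay":0,"az":0,"x":0,"y":0,"z":0,"hand":1},
])

```text
time_s: 22.9
position: [0.514, 0.2767, 0.2053]
tcp_rot: [179.7, -0.0, 140.1]
ft_force: [-0.6, 5.3, 13.1]
grip_width: 0.0222
gripper_force: 30.0
```

move_arm([
  {"ax":0,"ay":0,"az":0,"x":0,"y":0,"z":-2,"hand":1},
  {"ax":0,"ay":0,"az":0,"x":0,"y":0,"z":-2,"hand":1},
  {"ax":0,"ay":0,"az":0,"x":0,"y":0,"z":-2,"hand":1},
  {"ax":0,"ay":0,"az":0,"x":0,"y":0,"z":0,"hand":1},
])

```text
time_s: 23.3
position: [0.5139, 0.2766, 0.1995]
tcp_rot: [179.7, -0.0, 140.1]
ft_force: [-1.8, 3.5, 13.4]
grip_width: 0.0222
gripper_force: 30.0
```

Right at the expected end; I press gently on to find the stop.

move_arm([
  {"ax":0,"ay":0,"az":0,"x":0,"y":0,"z":-1.5,"hand":1},
  {"ax":0,"ay":0,"az":0,"x":0,"y":0,"z":0,"hand":1},
])

```text
time_s: 23.5
position: [0.5139, 0.2767, 0.1981]
tcp_rot: [179.7, -0.0, 140.1]
ft_force: [-1.1, 4.8, 14.0]
grip_width: 0.0223
gripper_force: 30.0
```

move_arm([
  {"ax":0,"ay":0,"az":0,"x":0,"y":0,"z":-1,"hand":1},
  {"ax":0,"ay":0,"az":0,"x":0,"y":0,"z":0,"hand":1},
])

```text
time_s: 23.7
position: [0.514, 0.2767, 0.1973]
tcp_rot: [179.6, -0.0, 140.1]
ft_force: [-1.4, 4.7, 13.6]
grip_width: 0.0221
gripper_force: 30.0
```

move_arm([
  {"ax":0,"ay":0,"az":0,"x":0,"y":0,"z":-1,"hand":1},
  {"ax":0,"ay":0,"az":0,"x":0,"y":0,"z":0,"hand":1},
])

```text
time_s: 23.9
position: [0.5139, 0.2767, 0.1964]
tcp_rot: [179.6, -0.0, 140.1]
ft_force: [-2.0, 5.2, 15.7]
grip_width: 0.0223
gripper_force: 30.0
```

move_arm([
  {"ax":0,"ay":0,"az":0,"x":0,"y":0,"z":-1,"hand":1},
  {"ax":0,"ay":0,"az":0,"x":0,"y":0,"z":0,"hand":1},
])

```text
time_s: 24.1
position: [0.514, 0.2767, 0.1962]
tcp_rot: [179.6, -0.0, 140.1]
ft_force: [-4.3, 3.5, 22.7]
grip_width: 0.0222
gripper_force: 30.0
```

```bash
python3 - <<'E'
from h import *
p,d,i=grab('side');X=pts(d,i)
print(r.read_state()['ft_force'])
g=p.max(2);m=np.zeros(g.shape,bool);m[130:190,180:270]=(g[130:190,180:270]<60)
m&=(X[...,2]>.19)&(X[...,2]<.235);print(m.sum(),np.percentile(X[m],[5,50,95],0))
cv2.imwrite('pics/p6.png',cv2.cvtColor(cv2.resize(p[90:240,150:290],(560,600),interpolation=cv2.INTER_CUBIC),cv2.COLOR_RGB2BGR))
E
```

```text
[-4.78942641  3.71463892 22.90248621]
135 [[0.47293372 0.23152859 0.19742816]
 [0.53639788 0.25570346 0.21758267]
 [0.8282461  0.55064907 0.22655466]]
```

View pics/p6.png

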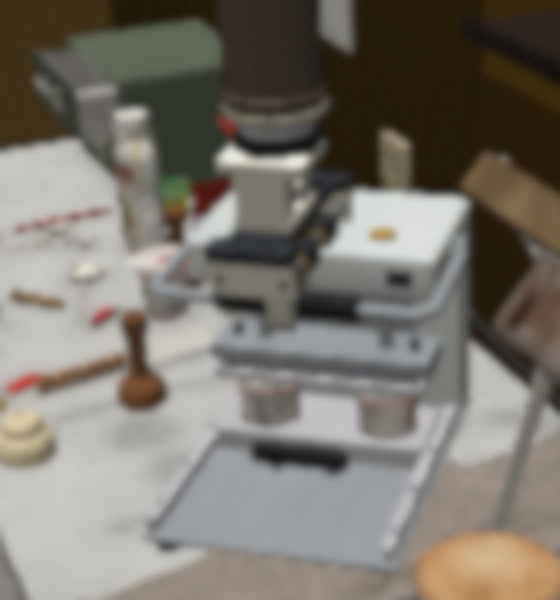

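The stop has been reached: the force rises with no further travel, the plate sits on both lids and the pots are upright. I hold briefly to confirm, then hand in.

move_arm([
  {"ax":0,"ay":0,"az":0,"x":0,"y":0,"z":0,"hand":1},
  {"ax":0,"ay":0,"az":0,"x":0,"y":0,"z":0,"hand":1},
  {"ax":0,"ay":0,"az":0,"x":0,"y":0,"z":0,"hand":1},
])

```text
time_s: 24.45
position: [0.514, 0.2768, 0.1962]
tcp_rot: [179.6, -0.0, 140.1]
ft_force: [-5.0, 3.1, 23.1]
grip_width: 0.0226
gripper_force: 30.0
```

```bash
python3 -c "
from bench import job_done;print(job_done())"
```

```text
the job is handed in; nothing more can be done
None
```

I handed the job in at about 24.5 s: both pots stand upright in the wells, the tray is fully home, and the arm is holding the yoke handle down at its stop with the plate on both lids; the hand-in returned no verdict.

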